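Start the extraction, then the belt grinder

ROBOT

A 7-joint arm with a two-finger parallel gripper is mounted at the origin on the work surface. World frame = base frame: x ahead of the robot, y to its left, z up, the work surface at z = 0. Lengths are in m, angles in rad, forces in N, time in s.
With the tool pointing down it reaches from about 0.425 to 1.025 m from the base axis. Payload 9.4 kg.
Tool frame: the origin (TCP) lies midway between the tips of the shut fingers; the grasp point (between the pads) lies r.grip_depth behind it (r.grip_depth is the distance from the TCP to the grasp point, in m); z points along the fingers, y is the direction in which the jaws open and shut (so a half turn about z gives the same grasp; the last joint's range is limited). The gripper opens to 85 mm and grips with 20 to 120 N. Pads are 22 mm wide; open, the fingers measure 114 mm over their backs; the gripper's body (76 mm by 85 mm) begins 54 mm behind the grasp point. The pads swing forward as they close: fully open they stand 13 mm farther back than shut.
Start: joints at [-1.187, 0.599, -0.003, 1.599, 0.002, 0.943, -0.08], TCP at [0.322, 0.649, 0.231] pointing down, gripper open.
Joint ranges: [-2.57, 2.57], [-0.35, 1.97], [-1.29, 1.29], [0.11, 2.56], [-1.05, 4.19], [0.11, 1.86], [-2.63, 2.63]. Speed limits (rad/s): [2.22, 2.22, 3.01, 3.01, 3.14, 3.14, 3.14].

INTERFACE

Orientations are given as a unit quaternion [w, x, y, z].
In Python, from plant import r, get_image gives the robot as it stands. The module is installed in compiled form; this text tells all that it offers.
- The arm moves only by the tool drive_tool, never from a script. Its arguments are lists of equal length, an entry for each row: "delta_pos": the shift along the tool's x, y, z in mm, a list of three; "spin": the turn about the tool's z in rad. A call has 1 to 5 rows; each row shifts and turns the commanded pose from where the row before left it, along the tool's axes as they then stand; what a row does not reach is not made up. A row lasts 1/12 s, in which the tool goes at most 41.7 mm and 7.16 degrees, less where a joint would pass 70% of its speed; a pose out of reach is approached as far as the arm can. A call with a gripper value outside its range is refused whole. "fingers" is the finger opening in mm, from 0 to 85.4, set as the call begins (left out, the last holds). The fingers move at their own pace and stop on an object; "grip_force" is the grip in N (left out, the last holds). Time passes only in rows, so rows that do not move let the fingers close. It gives the time, the measured TCP pose, the force and the opening at its end, in the units of the state.
- r.read_state(): the state, without advancing time (a new reading comes with each control period).
- get_image(name): name is "scene" or "top" or "wrist"; returns a dict with "img" (400x640x3 uint8, red, green, blue), "intrinsics" (3x3 intrinsics, pixels), "cam_to_world" (4x4, takes a point from camera to world coordinates). Camera axes: x right, y up, looking along -z (the intrinsics and any distortion apply to the point x, -y, -z); pixel columns grow to the right and rows downward; lengths in m; the calibration is good to about 2 mm. A picture is of the moment at which its call begins. There is no depth.
- r.sign_off(): hands the job in, once; it reports no verdict.
The state is a dict: "time_s": time; "joint_pos": joint angles; "qvel": joint speeds; "tau": joint torques, N m; "tool_pos": TCP position; "ee_rot": TCP orientation; "force": force on the tool from outside, world axes, zero at the start; "ft_torque": the same for the moment, N m; "grip_width": finger opening in m.
Only numpy, scipy, OpenCV 4.12 (cv2) and the standard library are available. Lean on these libraries where they do the work, as an engineer would, in place of code of your own. Each camera call takes 0.05 s, during which the arm holds its last target.

TASK

Get the grinding corner ready: with the fingertips, gently press in the green start button on the blue-lidded station (dust extraction) until it stays in, and only then the green start button on the white-lidded station (belt grinder). Touch neither the red stop buttons nor the yellow emergency-stop box, leave the loose things on the bench where they are, and draw the hand clear.

Things in the scene. Friction and masses are not known exactly. Their poses are not given: they have to be found in the camera images.
- extraction: Fixed push-button station of the dust extraction: a black box with a blue lid, 165 mm long (its x), 92 mm wide (its y), 62 mm high, screwed flat to the bench. Origin: centre of its underside, on the bench; z up. It carries two buttons on the lid's long centre line: the green start at x = +38 mm and the red stop at x = -38 mm (76 mm apart, the station may be turned). Pressing anywhere on it with more than 40 N counts as rough.
- extraction_start (a joint): Green start button of the dust extraction, value in m: 0 = out (as at the start), about 0.007 = in. It moves straight down into the lid. It is a snap-in button: it resists with up to about 3 N, snaps in once pushed 3 to 3.5 mm and then stays in by itself; over 0.005 counts as in. Pushed beyond 7 mm it gives another 2 mm against a stiffening spring (about 5 N at 8 mm, 18 N at 9 mm), then stops hard.
- extraction_start_top (a point): Centre of the flat top of the green start button of the dust extraction: 34 mm across, 12 mm above the lid (74 mm above the bench) when out, 5 mm above the lid when in. Moves with the button.
- extraction_stop: Red mushroom stop button of the dust extraction station: 38 mm across, its top 17 mm above the lid (79 mm above the bench). Origin: on the lid surface under its centre. To be left untouched.
- grinder: Fixed push-button station of the belt grinder: a black box with a white lid, 165 mm long (its x), 92 mm wide (its y), 62 mm high, screwed flat to the bench. Origin: centre of its underside, on the bench; z up. It carries two buttons on the lid's long centre line: the green start at x = +38 mm and the red stop at x = -38 mm (76 mm apart, the station may be turned). Pressing anywhere on it with more than 40 N counts as rough.
- grinder_start (a joint): Green start button of the belt grinder, value in m: 0 = out (as at the start), about 0.007 = in. It moves straight down into the lid. It is a snap-in button: it resists with up to about 3 N, snaps in once pushed 3 to 3.5 mm and then stays in by itself; over 0.005 counts as in. Pushed beyond 7 mm it gives another 2 mm against a stiffening spring (about 5 N at 8 mm, 18 N at 9 mm), then stops hard.
- grinder_start_top (a point): Centre of the flat top of the green start button of the belt grinder: 34 mm across, 12 mm above the lid (74 mm above the bench) when out, 5 mm above the lid when in. Moves with the button.
- grinder_stop: Red mushroom stop button of the belt grinder station: 38 mm across, its top 17 mm above the lid (79 mm above the bench). Origin: on the lid surface under its centre. To be left untouched.
- emergency: Fixed emergency-stop station: black box with a yellow lid, 92 x 92 mm, 62 mm high, with one red mushroom button 44 mm across whose top is 88 mm above the bench. Origin: centre of its underside, on the bench. To be left untouched.
- tin: Loose round metal tin with lid, 93 mm across, 45 mm high. Origin: centre of its underside. Bystander.
- carton: Loose open cardboard carton, 85 x 110 mm, 55 mm high, with a brown abrasive drum in it. Origin: centre of its underside. Bystander.
- tube: Loose upright offcut of steel tube, 48 mm across, 70 mm high. Origin: centre of its underside. Bystander.
- flap_disc: Loose brown flap disc lying flat, 115 mm across, 16 mm thick. Origin: centre of its underside. Bystander.
Things that resemble listed ones, but are neither listed nor needed, are in the scene too. What is shaped like the grinder but orange or purple is not meant.

How it is judged:
On the way, in this order (a step that is already met when the one before it is completed fails the run):
1. the extraction's green button is in while the grinder's is still out (value of joint extraction_start above 0.005 m and value of joint grinder_start below 0.002 m), for 0.2 s.
2. the belt grinder's green button is in as well (value of joint each of extraction_start, grinder_start above 0.005 m), for 0.2 s.
At the end, for the whole second after the job is handed in: Both green start buttons stay in (over 5 mm of their 7 mm) with nothing touching them, and the tin, carton, tube and flap disc are within 15 mm of where they were (all of step 2 and distance of each of tin, carton, tube, flap_disc from where it was at the start of the episode below 0.015 m).
It fails at once if a red stop button is touched (over 1 N) (contact force between any of extraction_stop, grinder_stop and anything else above 1 N).
It fails at once if the emergency-stop box is touched (over 1 N) (contact force between emergency and anything else above 1 N).
It fails at once if a start station is pressed roughly (over 40 N) (contact force between any of extraction, grinder and anything else above 40 N).
It fails at once if a loose bystander is shoved or lifted (over 20 mm) (distance of any of tin, carton, tube, flap_disc from where it was at the start of the episode above 0.02 m).
It also fails if it takes over 45 s, if anything falls off the work surface, if the arm or the gripper's body presses on something with over 40 N, if the wrist force passes 120 N, or if a joint passes its speed limit or range.

## Working session

There is one attempt and no reset: what is moved stays moved. The work goes in short steps, Python scripts to look and compute and a tool call to move; the robot and the scene stay as the last step left them, time stands still between calls to the robot, and variables do not carry over. Pictures are saved under pics/ and viewed, and the job is handed in when it is done.

Besides the shell and the picture viewer there is one more tool, called by a JSON object that holds its "fn" and its "kwargs", one argument or row to a line. drive_tool: Moves the arm, as the interface text tells. Its arguments: {"type":"object","properties":{"delta_pos":{"type":"array"},"spin":{"type":"array"},"fingers":{"type":"number"},"grip_force":{"type":"number"}},"required":["delta_pos","spin"]}

```bash
mkdir -p pics; ls; python3 - <<'E'
from plant import r,get_image
import cv2,numpy as np
s=r.read_state();print(s, r.grip_depth)
for n in("scene","top","wrist"):
    d=get_image(n);cv2.imwrite(f"pics/{n}0.png",d["img"][:,:,::-1]);np.savez(f"{n}0.npz",**d);print(n,d["intrinsics"],d["cam_to_world"],d.keys())
E
```

```text
pics
{'time_s': 0.0, 'joint_pos': array([-1.18672673,  0.60012769, -0.00252261,  1.60012174,  0.00178452,
        0.94293725, -0.07976956]), 'qvel': array([-0.0004739 , -0.00198537,  0.00097775,  0.00067529,  0.00037273,
        0.00037794,  0.00089042]), 'tau': array([-3.44527516e-04, -7.76472044e+01,  1.56443775e+00, -2.57998019e+01,
        1.22816072e-02,  9.53605369e-03,  1.49184507e-05]), 'tool_pos': array([0.32217252, 0.64894913, 0.23041832]), 'ee_rot': array([-1.10558197e-04,  2.28321533e-01,  9.73585458e-01, -7.88236882e-04]), 'force': array([ 0.06869405,  0.14290897, -0.50613251]), 'ft_torque': array([ 0.04342074,  0.00657612, -0.01892445]), 'grip_width': 0.08538527465216589} 0.0187
scene [[459.53824647   0.         327.74695141]
 [  0.         459.53824647 197.23717832]
 [  0.           0.           1.        ]] [[ 0.86675252 -0.35474076  0.35056962  1.08291302]
 [ 0.49851547  0.63724265 -0.58771092 -0.79768215]
 [-0.0149129   0.68416431  0.72917543  1.19863996]
 [ 0.          0.          0.          1.        ]] dict_keys(['img', 'intrinsics', 'cam_to_world'])
top [[421.87564172   0.         322.61416134]
 [  0.         421.87564172 194.76729565]
 [  0.           0.           1.        ]] [[-0.05828228  0.97474776 -0.21556895  0.296646  ]
 [-0.99829847 -0.05730191  0.01080026  0.09239523]
 [-0.00182498  0.21583162  0.97642889  1.31285541]
 [ 0.          0.          0.          1.        ]] dict_keys(['img', 'intrinsics', 'cam_to_world'])
wrist [[294.81037764   0.         320.06620042]
 [  0.         294.81037764 197.86473601]
 [  0.           0.           1.        ]] [[ 0.44391485 -0.84940314 -0.28540134  0.25018255]
 [ 0.89606828  0.42040062  0.14256559  0.68625263]
 [-0.00111276 -0.31902606  0.94774529  0.37342887]
 [ 0.          0.          0.          1.        ]] dict_keys(['img', 'intrinsics', 'cam_to_world'])
```

View pics/scene0.png

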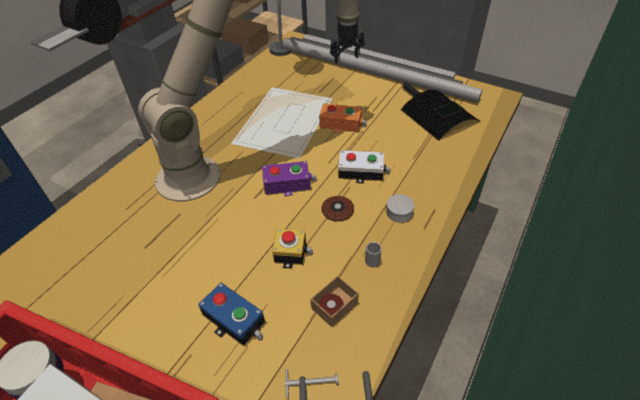

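View pics/top0.png

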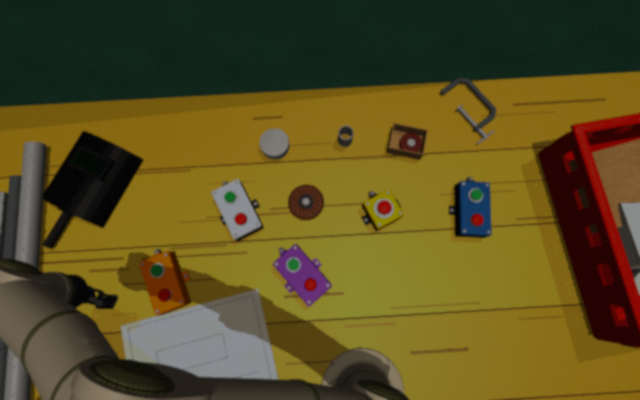

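View pics/wrist0.png

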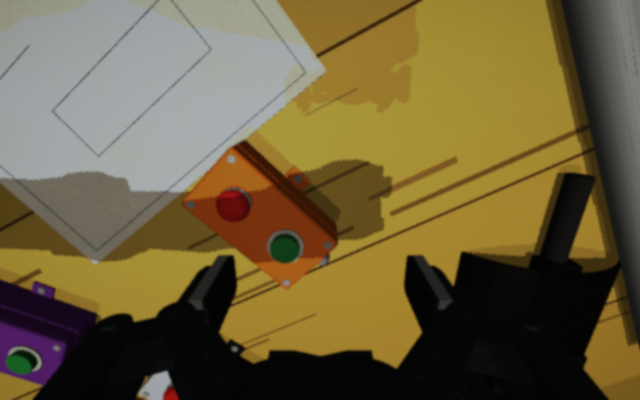

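The blue-lidded station is extraction: green at (239,313) in scene and (476,195) in top. The white-lidded station is the grinder: green at (372,158) and (230,197). The orange (top 157,270) and purple (293,265) stations are decoys. I'll measure both and make confirming crops.

```bash
cat > h.py <<'E'
import cv2,numpy as np
def ray(d,uv):
    K=d["intrinsics"];T=d["cam_to_world"]
    p=np.linalg.inv(K)@[uv[0],uv[1],1]; v=T[:3,:3]@[p[0],-p[1],-p[2]]
    return T[:3,3],v/np.linalg.norm(v)
def plane(d,uv,z):
    o,v=ray(d,uv); return o+v*(z-o[2])/v[2]
def tri(d1,u1,d2,u2):
    o1,v1=ray(d1,u1);o2,v2=ray(d2,u2)
    s=np.linalg.lstsq(np.c_[v1,-v2],o2-o1,rcond=None)[0]
    a,b=o1+s[0]*v1,o2+s[1]*v2
    return (a+b)/2,np.linalg.norm(a-b)
def blob(d,c,near,rad=16):
    h=cv2.cvtColor(d["img"],cv2.COLOR_RGB2HSV)
    if c=="g": m=cv2.inRange(h,(45,90,40),(90,255,255))
    else: m=cv2.inRange(h,(0,150,80),(6,255,255))|cv2.inRange(h,(172,150,80),(180,255,255))
    k=np.zeros_like(m);cv2.circle(k,near,rad,255,-1)
    n,l,st,ce=cv2.connectedComponentsWithStats(m&k)
    i=1+np.argmax(st[1:,4]);return ce[i],st[i]
E
python3 - <<'E'
from h import *
S=np.load("scene0.npz");T=np.load("top0.npz")
for n,a,b,c,z in(("blue g",(239,313),(476,195),"g",.074),("blue r",(219,299),(477,220),"r",.074),("white g",(372,158),(230,197),"g",.074),("white r",(351,157),(241,219),"r",.074)):
    u,s1=blob(S,c,a);v,s2=blob(T,c,b)
    print(n,u.round(1),s1,v.round(1),s2,"tri",*tri(S,u,T,v),"planes",plane(S,u,z).round(4),plane(T,v,z).round(4))
for n,u,z in(("yellow",(384,208),.08),("disc",(306,202),.016),("tin",(274,143),.045),("carton",(407,141),.05),("tube",(345,136),.05),("purple",(302,275),.06)):
    print(n,plane(T,u,z).round(3))
a=cv2.resize(S["img"][270:350,190:280],None,fx=4,fy=4);b=cv2.resize(S["img"][130:210,320:410],None,fx=4,fy=4)
cv2.imwrite("pics/crop.png",np.hstack([a,b])[:,:,::-1])
E
```

```text
blue g [239.  312.5] [234 307  11  12 107] [476.5 194.1] [471 189  12  11  94] tri [ 0.54532322 -0.38285001  0.07418774] 0.0009100292043986545 planes [ 0.5456 -0.3825  0.074 ] [ 0.545  -0.3832  0.074 ]
blue r [219.2 298.2] [213 293  13  11 113] [476.7 219.4] [471 214  12  12 110] tri [ 0.469044   -0.37374514  0.07279055] 0.0004992247243687579 planes [ 0.4699 -0.374   0.074 ] [ 0.4687 -0.3735  0.074 ]
white g [371.6 157.6] [368 155   8   6  39] [229.5 196.5] [225 192  10  10  79] tri [0.58199263 0.35906343 0.07235055] 0.0012595455133327458 planes [0.5831 0.3579 0.074 ] [0.5811 0.3583 0.074 ]
white r [350.5 156.4] [347 153   8   7  45] [240.3 218.6] [235 214  11  10  89] tri [0.51249245 0.3271799  0.07337819] 0.0003603677176000329 planes [0.5129 0.3267 0.074 ] [0.5122 0.3269 0.074 ]
yellow [ 0.518 -0.101  0.08 ]
disc [0.563 0.131 0.016]
tin [0.753 0.222 0.045]
carton [ 0.733 -0.197  0.05 ]
tube [ 0.761 -0.003  0.05 ]
purple [0.337 0.153 0.06 ]
```

View pics/crop.png

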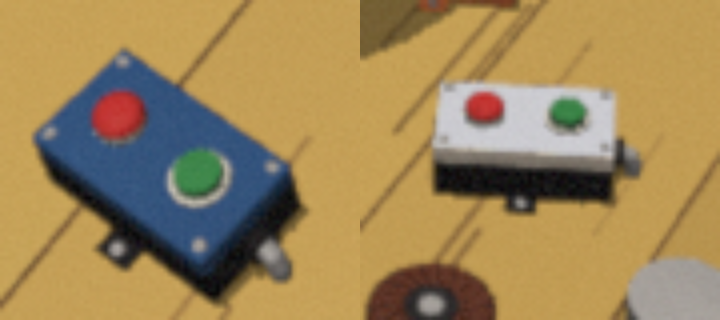

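The crops confirm the two stations. Triangulated heights (0.072–0.074 m) and the 76–77 mm button spacing match the description. I'll close the fingers and cross at z≈0.23, above everything on the bench.

{"fn": "drive_tool", "kwargs": {
  "delta_pos": [
    [-27,-20,0],
    [-27,-20,0],
    [-27,-20,0],
    [-27,-20,0],
    [-27,-20,0]
  ],
  "spin": [0,0,0,0,0],
  "fingers": 0,
  "grip_force": 20
}}

```text
time_s: 0.57
tool_pos: [0.3992, 0.4982, 0.231]
ee_rot: [-0.0, 0.228, 0.974, -0.0]
force: [0.9, 0.9, -0.1]
grip_width: 0.0258
```

{"fn": "drive_tool", "kwargs": {
  "delta_pos": [
    [-27,-20,0],
    [-27,-20,0],
    [-27,-20,0],
    [-27,-20,0],
    [-27,-20,0]
  ],
  "spin": [0,0,0,0,0]
}}

```text
time_s: 0.98
tool_pos: [0.4757, 0.3486, 0.2312]
ee_rot: [-0.0, 0.228, 0.974, -0.0]
force: [1.3, -0.2, 0.3]
grip_width: -0.0001
```

{"fn": "drive_tool", "kwargs": {
  "delta_pos": [
    [-27,-20,0],
    [-27,-20,0],
    [-27,-20,0],
    [-27,-20,0],
    [-27,-20,0]
  ],
  "spin": [0,0,0,0,0]
}}

```text
time_s: 1.4
tool_pos: [0.5522, 0.199, 0.2312]
ee_rot: [-0.0, 0.228, 0.974, -0.0]
force: [0.8, 0.7, -0.0]
grip_width: 0.0004
```

{"fn": "drive_tool", "kwargs": {
  "delta_pos": [
    [-16,-33,0],
    [-16,-33,0],
    [-16,-33,0],
    [-16,-33,0],
    [-16,-33,0]
  ],
  "spin": [0,0,0,0,0]
}}

```text
time_s: 1.82
tool_pos: [0.5496, 0.0155, 0.2312]
ee_rot: [-0.0, 0.228, 0.974, -0.0]
force: [0.3, 0.1, 0.5]
grip_width: -0.0
```

{"fn": "drive_tool", "kwargs": {
  "delta_pos": [
    [-16,-33,0],
    [-16,-33,0],
    [-16,-33,0],
    [-16,-33,0],
    [-16,-33,0]
  ],
  "spin": [0,0,0,0,0]
}}

```text
time_s: 2.23
tool_pos: [0.5479, -0.1679, 0.2313]
ee_rot: [-0.0, 0.228, 0.974, 0.0]
force: [1.2, -0.2, -0.5]
grip_width: -0.0005
```

{"fn": "drive_tool", "kwargs": {
  "delta_pos": [
    [-17,-35,0],
    [-17,-35,0],
    [-17,-35,0],
    [-17,-35,0],
    [-17,-35,0]
  ],
  "spin": [0,0,0,0,0]
}}

```text
time_s: 2.65
tool_pos: [0.5462, -0.3625, 0.2312]
ee_rot: [-0.0, 0.228, 0.974, 0.0]
force: [0.3, 0.8, -0.1]
grip_width: 0.0
```

{"fn": "drive_tool", "kwargs": {
  "delta_pos": [
    [-4,-10,10],
    [-4,-10,10],
    [0,0,10],
    [0,0,0],
    [0,0,0]
  ],
  "spin": [0,0,0,0,0]
}}

```text
time_s: 3.07
tool_pos: [0.5451, -0.3798, 0.2002]
ee_rot: [-0.001, 0.227, 0.974, 0.001]
force: [-0.4, 0.8, 0.4]
grip_width: 0.0
```

```bash
python3 - <<'E'
from plant import r,get_image
from h import *
print(r.read_state()["tool_pos"],r.read_state()["joint_pos"].round(2))
for n in("wrist","scene","top"):
    d=get_image(n);cv2.imwrite(f"pics/{n}1.png",d["img"][:,:,::-1]);np.savez(f"{n}1.npz",**d)
    h=cv2.cvtColor(d["img"],cv2.COLOR_RGB2HSV);m=cv2.inRange(h,(45,90,40),(90,255,255))
    k,l,st,ce=cv2.connectedComponentsWithStats(m)
    for i in range(1,k):
        if st[i,4]>25: print(n,st[i],ce[i].round(1),plane(d,ce[i],.074).round(4))
E
```

```text
[ 0.54507732 -0.37977655  0.20020803] [ 0.49  0.56  0.05  1.78 -0.04  0.81  1.67]
wrist [301 173  34  34 889] [317.8 189.9] [ 0.5458 -0.381   0.074 ]
wrist [ 530  329  110   71 4932] [598.5 369.9] [ 0.8967 -0.1794  0.074 ]
scene [346 108   8   5  31] [349.2 110. ] [0.3754 0.5746 0.074 ]
scene [368 155   8   6  39] [371.6 157.7] [0.5832 0.3579 0.074 ]
scene [292 165   8   7  45] [295.4 168. ] [0.3699 0.1766 0.074 ]
scene [234 307  11  12 104] [239.  312.6] [ 0.5458 -0.3825  0.074 ]
top [    0     0   609   104 28477] [286.2  43.4] [1.0827 0.1679 0.074 ]
top [622   9  16  21  82] [630.   18.6] [ 1.1062 -0.9712  0.074 ]
top [60 12 14 10 35] [66.4 15.4] [1.2297 0.8932 0.074 ]
top [563  44  61  30 553] [589.6  64.9] [ 0.9476 -0.8052  0.074 ]
top [437  50  11  14  31] [441.3  56.7] [ 1.0049 -0.332   0.074 ]
top [  0  59  24  25 238] [ 9.7 72.8] [1.0304 1.0605 0.074 ]
top [629  63  11   8  29] [635.3  67.2] [ 0.9307 -0.9504  0.074 ]
top [ 0 93 15 13 82] [  5.9 100.1] [0.9358 1.0628 0.074 ]
top [471 189  12  11  92] [476.3 194. ] [ 0.5453 -0.3829  0.074 ]
top [225 192  10  10  79] [229.5 196.5] [0.5811 0.3583 0.074 ]
top [288 259  11  11  90] [293.  264.2] [0.3693 0.1764 0.074 ]
top [151 265  11  11  96] [155.9 269.9] [0.3761 0.5734 0.074 ]
```

View pics/wrist1.png

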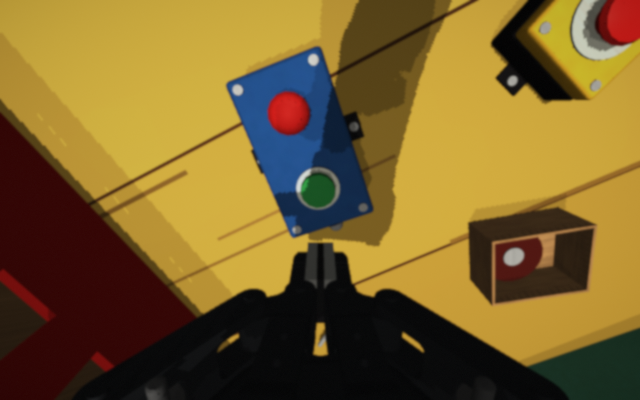

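View pics/scene1.png

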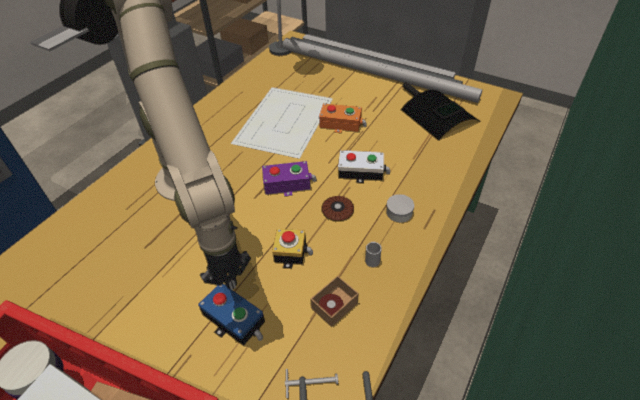

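Wrist view: extraction's green button is at (318,190), ray-cast to (0.546,−0.381), within 2 mm of the fixed cameras. The red stop is at (289,113), well to the side. Descending.

{"fn": "drive_tool", "kwargs": {
  "delta_pos": [
    [-1,-2,30],
    [0,0,30],
    [0,0,30],
    [0,0,20],
    [0,0,5]
  ],
  "spin": [0,0,0,0,0]
}}

```text
time_s: 3.63
tool_pos: [0.5441, -0.3825, 0.0835]
ee_rot: [-0.002, 0.228, 0.974, 0.001]
force: [-0.4, 0.2, 0.5]
grip_width: 0.0002
```

{"fn": "drive_tool", "kwargs": {
  "delta_pos": [
    [0,0,2],
    [0,0,2],
    [0,0,2],
    [0,0,0],
    [0,0,0]
  ],
  "spin": [0,0,0,0,0]
}}

```text
time_s: 4.05
tool_pos: [0.5455, -0.3847, 0.0815]
ee_rot: [0.001, 0.228, 0.974, -0.0]
force: [0.4, -0.2, 1.0]
grip_width: 0.0001
```

```bash
python3 - <<'E'
from plant import r,get_image
from h import *
for i in range(4):
    d=get_image("wrist" if i else "scene"); s=r.read_state();print(s["time_s"],s["tool_pos"].round(4),s["force"].round(2))
    if not i: cv2.imwrite("pics/s2.png",cv2.resize(d["img"][230:350,170:290],None,fx=4,fy=4)[:,:,::-1])
cv2.imwrite("pics/w2.png",d["img"][:,:,::-1])
E
```

```text
4.1 [ 0.5454 -0.3847  0.0814] [ 0.18 -0.82  0.07]
4.15 [ 0.5453 -0.3846  0.0812] [ 0.71 -0.08 -0.11]
4.2 [ 0.5452 -0.3846  0.081 ] [-0.35 -0.57  0.04]
4.25 [ 0.5451 -0.3845  0.0808] [-0.35  0.37 -0.24]
```

View pics/w2.png

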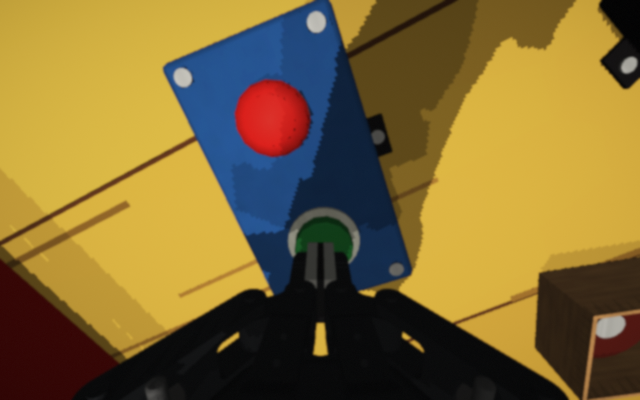

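View pics/s2.png

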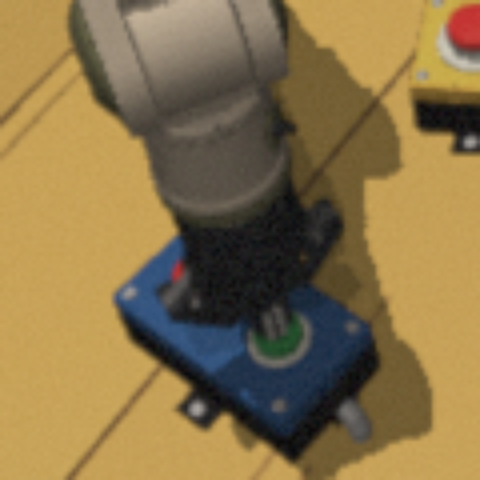

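The fingertips are over the green button with no contact yet. I'll press in small steps and watch the force.

{"fn": "drive_tool", "kwargs": {
  "delta_pos": [
    [0,1,1],
    [0,1,1],
    [0,0,1],
    [0,0,1],
    [0,0,1]
  ],
  "spin": [0,0,0,0,0]
}}

```text
time_s: 4.67
tool_pos: [0.5459, -0.3825, 0.0751]
ee_rot: [-0.0, 0.228, 0.974, 0.0]
force: [-0.4, 0.4, 0.1]
grip_width: -0.0
```

{"fn": "drive_tool", "kwargs": {
  "delta_pos": [
    [0,0,1],
    [0,0,1],
    [0,0,0],
    [0,0,0],
    [0,0,0]
  ],
  "spin": [0,0,0,0,0]
}}

```text
time_s: 5.08
tool_pos: [0.5458, -0.3826, 0.0734]
ee_rot: [0.0, 0.228, 0.974, -0.0]
force: [-1.0, 0.0, 2.4]
grip_width: 0.0004
```

{"fn": "drive_tool", "kwargs": {
  "delta_pos": [
    [0,0,1],
    [0,0,1],
    [0,0,0],
    [0,0,0],
    [0,0,0]
  ],
  "spin": [0,0,0,0,0]
}}

```text
time_s: 5.5
tool_pos: [0.5458, -0.3826, 0.0712]
ee_rot: [-0.0, 0.228, 0.974, -0.0]
force: [-0.5, 0.2, 0.5]
grip_width: 0.0003
```

{"fn": "drive_tool", "kwargs": {
  "delta_pos": [
    [0,0,1],
    [0,0,0],
    [0,0,0]
  ],
  "spin": [0,0,0]
}}

```text
time_s: 5.75
tool_pos: [0.5459, -0.3825, 0.0702]
ee_rot: [0.0, 0.228, 0.974, 0.0]
force: [-0.2, 0.1, -0.3]
grip_width: 0.0002
```

{"fn": "drive_tool", "kwargs": {
  "delta_pos": [
    [0,0,1],
    [0,0,1],
    [0,0,0],
    [0,0,0]
  ],
  "spin": [0,0,0,0]
}}

```text
time_s: 6.08
tool_pos: [0.5458, -0.3826, 0.0682]
ee_rot: [-0.0, 0.228, 0.974, 0.0]
force: [-0.4, 0.2, -0.3]
grip_width: -0.0001
```

The force rose to 2.4 N and then fell to zero while the tip went on to 0.068, so it has snapped in. I'll lift and verify.

{"fn": "drive_tool", "kwargs": {
  "delta_pos": [
    [0,0,-10],
    [0,0,-30],
    [0,0,-40],
    [0,0,-40],
    [0,0,-40]
  ],
  "spin": [0,0,0,0,0]
}}

```text
time_s: 6.5
tool_pos: [0.5454, -0.3825, 0.2308]
ee_rot: [-0.0, 0.228, 0.974, 0.0]
force: [0.4, 0.1, -0.2]
grip_width: -0.0001
```

```bash
python3 - <<'E'
from plant import r,get_image
from h import *
print(r.read_state()["tool_pos"])
d=get_image("wrist");e=get_image("scene")
cv2.imwrite("pics/w3.png",np.hstack([cv2.resize(d["img"][50:250,200:400],(400,400)),cv2.resize(e["img"][270:350,190:270],(400,400))])[:,:,::-1])
u,_=blob(d,"g",(318,170),60);v,_=blob(e,"g",(239,313))
print(u,v,tri(d,u,e,v),plane(d,u,.067),plane(e,v,.067),plane(e,v,.074))
E
```

```text
[ 0.54543417 -0.38245994  0.23078211]
[320.18834081 179.53064275] [239.30120482 313.6746988 ] (array([ 0.54642289, -0.38220199,  0.06874556]), np.float64(0.0015522487053294687)) [ 0.54728584 -0.38177062  0.067     ] [ 0.54517171 -0.38221355  0.067     ] [ 0.54849803 -0.38478352  0.074     ]
```

View pics/w3.png

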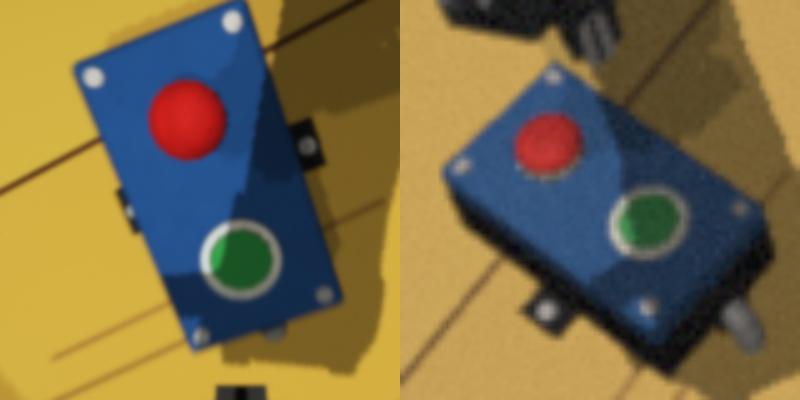

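Extraction's button sits flush in its ring, with its top triangulated at z≈0.069 m (0.074 before). On to the grinder.

{"fn": "drive_tool", "kwargs": {
  "delta_pos": [
    [15,34,0],
    [15,34,0],
    [15,34,0],
    [15,34,0],
    [15,34,0]
  ],
  "spin": [0,0,0,0,0]
}}

```text
time_s: 7.02
tool_pos: [0.5539, -0.1954, 0.2288]
ee_rot: [0.0, 0.229, 0.974, 0.0]
force: [0.3, -0.1, 0.2]
grip_width: -0.0
```

{"fn": "drive_tool", "kwargs": {
  "delta_pos": [
    [15,34,0],
    [15,34,0],
    [15,34,0],
    [15,34,0],
    [15,34,0]
  ],
  "spin": [0,0,0,0,0]
}}

```text
time_s: 7.43
tool_pos: [0.5623, -0.0096, 0.2288]
ee_rot: [0.0, 0.228, 0.974, 0.0]
force: [0.7, 0.2, -0.0]
grip_width: -0.0004
```

{"fn": "drive_tool", "kwargs": {
  "delta_pos": [
    [15,34,0],
    [15,34,0],
    [15,34,0],
    [15,34,0],
    [15,34,0]
  ],
  "spin": [0,0,0,0,0]
}}

```text
time_s: 7.85
tool_pos: [0.5708, 0.176, 0.2288]
ee_rot: [0.0, 0.228, 0.974, 0.0]
force: [0.5, -0.2, 0.6]
grip_width: -0.0004
```

{"fn": "drive_tool", "kwargs": {
  "delta_pos": [
    [15,34,0],
    [15,34,0],
    [15,34,0],
    [15,34,0],
    [11,34,0]
  ],
  "spin": [0,0,0,0,0]
}}

```text
time_s: 8.27
tool_pos: [0.5821, 0.3604, 0.2287]
ee_rot: [-0.0, 0.228, 0.974, 0.0]
force: [0.4, -0.7, -0.7]
grip_width: -0.0
```

{"fn": "drive_tool", "kwargs": {
  "delta_pos": [
    [0,0,15],
    [0,0,15],
    [0,0,0],
    [0,0,0]
  ],
  "spin": [0,0,0,0]
}}

```text
time_s: 8.6
tool_pos: [0.5826, 0.3576, 0.1979]
ee_rot: [-0.001, 0.228, 0.974, -0.001]
force: [-0.2, -0.8, 0.9]
grip_width: 0.0001
```

```bash
python3 - <<'E'
from plant import r,get_image
from h import *
print(r.read_state()["tool_pos"],r.read_state()["joint_pos"].round(2))
d=get_image("wrist");cv2.imwrite("pics/w4.png",d["img"][:,:,::-1])
h=cv2.cvtColor(d["img"],cv2.COLOR_RGB2HSV);m=cv2.inRange(h,(45,90,40),(90,255,255))
k,l,st,ce=cv2.connectedComponentsWithStats(m)
for i in range(1,k):
    if st[i,4]>100: print(st[i],ce[i].round(1),plane(d,ce[i],.074).round(4))
E
```

```text
[0.58261636 0.35756484 0.19790632] [-0.65  0.58  0.02  1.73 -0.02  0.83  0.49]
[   0   41   33   43 1153] [14.7 62.7] [0.3727 0.1804 0.074 ]
[307 171  34  34 916] [323.3 187.8] [0.5832 0.3619 0.074 ]
[619 312  21  17 125] [631.9 319.2] [0.8708 0.601  0.074 ]
[596 318  34  24 206] [615.7 328.2] [0.8756 0.583  0.074 ]
```

View pics/w4.png

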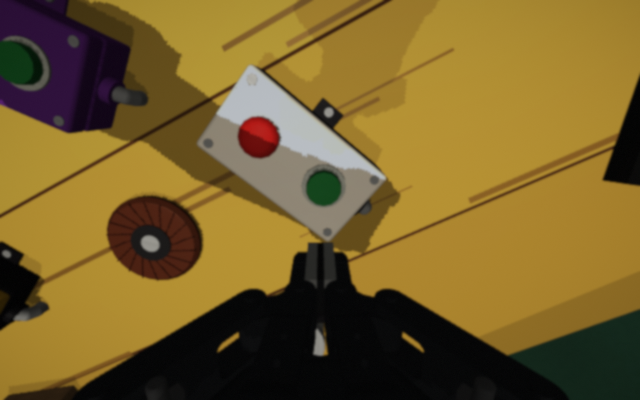

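Wrist view: white lid, with green at (323,188) → (0.583,0.362). The fixed cameras gave (0.582,0.358), so I'll aim for the mean, a 2 mm shift.

{"fn": "drive_tool", "kwargs": {
  "delta_pos": [
    [1,2,30],
    [0,0,30],
    [0,0,30],
    [0,0,20],
    [0,0,5]
  ],
  "spin": [0,0,0,0,0]
}}

```text
time_s: 9.07
tool_pos: [0.5822, 0.359, 0.0811]
ee_rot: [-0.001, 0.229, 0.973, -0.001]
force: [-0.5, -0.7, 0.6]
grip_width: 0.0001
```

{"fn": "drive_tool", "kwargs": {
  "delta_pos": [
    [0,0,1],
    [0,0,1],
    [0,0,1],
    [0,0,0],
    [0,0,0]
  ],
  "spin": [0,0,0,0,0]
}}

```text
time_s: 9.48
tool_pos: [0.5836, 0.3607, 0.0817]
ee_rot: [0.001, 0.228, 0.974, 0.001]
force: [-0.5, -0.4, -0.2]
grip_width: 0.0001
```

```bash
python3 - <<'E'
from plant import r,get_image
from h import *
d=get_image("scene");e=get_image("wrist")
s=r.read_state();print(s["time_s"],s["tool_pos"],s["force"].round(2))
cv2.imwrite("pics/s5.png",np.hstack([cv2.resize(d["img"][110:210,310:410],(400,400)),cv2.resize(e["img"][100:300,220:420],(400,400))])[:,:,::-1])
E
```

```text
9.5833 [0.58335911 0.36053214 0.08118146] [0.36 0.39 0.89]
```

View pics/s5.png

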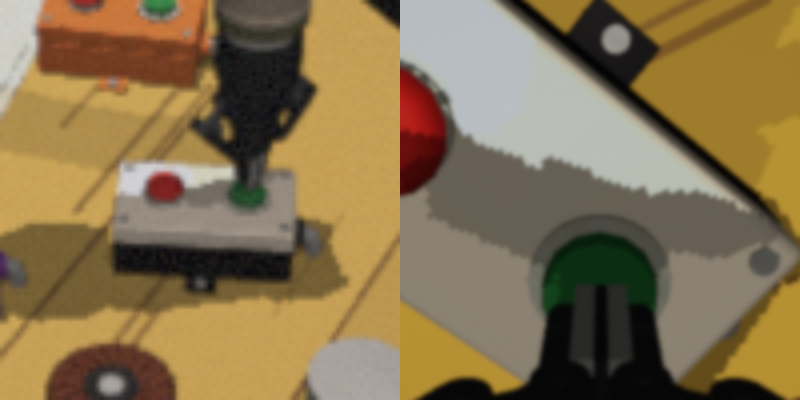

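The fingers are centred over the grinder's green button with no contact. Pressing.

{"fn": "drive_tool", "kwargs": {
  "delta_pos": [
    [0,0,1],
    [0,0,1],
    [0,0,1],
    [0,0,1],
    [0,0,1]
  ],
  "spin": [0,0,0,0,0]
}}

```text
time_s: 10.0
tool_pos: [0.583, 0.3603, 0.0751]
ee_rot: [-0.0, 0.228, 0.974, -0.0]
force: [-0.1, 0.4, -0.2]
grip_width: -0.0001
```

{"fn": "drive_tool", "kwargs": {
  "delta_pos": [
    [0,0,1],
    [0,0,1],
    [0,0,1],
    [0,0,0],
    [0,0,0]
  ],
  "spin": [0,0,0,0,0]
}}

```text
time_s: 10.42
tool_pos: [0.5831, 0.3603, 0.0723]
ee_rot: [0.0, 0.228, 0.974, -0.0]
force: [-0.5, -0.4, 2.6]
grip_width: -0.0001
```

{"fn": "drive_tool", "kwargs": {
  "delta_pos": [
    [0,0,1],
    [0,0,1],
    [0,0,0],
    [0,0,0]
  ],
  "spin": [0,0,0,0]
}}

```text
time_s: 10.75
tool_pos: [0.583, 0.3603, 0.0701]
ee_rot: [-0.0, 0.228, 0.974, -0.0]
force: [-0.0, 0.5, 0.3]
grip_width: -0.0001
```

{"fn": "drive_tool", "kwargs": {
  "delta_pos": [
    [0,0,1],
    [0,0,1],
    [0,0,0],
    [0,0,0]
  ],
  "spin": [0,0,0,0]
}}

```text
time_s: 11.08
tool_pos: [0.583, 0.3603, 0.0681]
ee_rot: [-0.0, 0.228, 0.974, -0.0]
force: [0.8, 0.1, -0.2]
grip_width: -0.0001
```

{"fn": "drive_tool", "kwargs": {
  "delta_pos": [
    [0,0,-10],
    [0,0,-30],
    [0,0,-40],
    [0,0,-40],
    [0,0,-40]
  ],
  "spin": [0,0,0,0,0]
}}

```text
time_s: 11.5
tool_pos: [0.5828, 0.3601, 0.2308]
ee_rot: [0.0, 0.228, 0.974, -0.0]
force: [0.4, 0.5, 0.4]
grip_width: 0.0002
```

{"fn": "drive_tool", "kwargs": {
  "delta_pos": [
    [0,0,0],
    [0,0,0],
    [0,0,0],
    [0,0,0]
  ],
  "spin": [0,0,0,0]
}}

```text
time_s: 11.83
tool_pos: [0.5823, 0.3599, 0.2272]
ee_rot: [-0.001, 0.228, 0.974, -0.001]
force: [0.4, -0.6, -0.4]
grip_width: -0.0
```

```bash
python3 - <<'E'
from plant import r,get_image
from h import *
print(r.read_state()["tool_pos"])
w=get_image("wrist");e=get_image("scene");t=get_image("top");T0=np.load("top0.npz");S0=np.load("scene0.npz")
cv2.imwrite("pics/w6.png",np.hstack([cv2.resize(w["img"][50:250,200:400],(400,400)),cv2.resize(e["img"][270:350,190:270],(400,400))])[:,:,::-1])
cv2.imwrite("pics/s6.png",e["img"][:,:,::-1])
u,_=blob(w,"g",(320,175),60);v,_=blob(e,"g",(372,158))
print("white",tri(w,u,e,v))
v,_=blob(e,"g",(239,313));q,_=blob(t,"g",(476,195));print("blue",tri(e,v,t,q),v)
for nm,(x,y) in dict(disc=(338,208),tin=(400,208),tube=(373,254),carton=(334,301)).items():
    a=S0["img"][y-25:y+25,x-25:x+25].astype(np.float32).mean(2);b=e["img"][y-25:y+25,x-25:x+25].astype(np.float32).mean(2)
    print(nm,cv2.phaseCorrelate(a,b))
E
```

```text
[0.5823251  0.35988681 0.22724982]
white (array([0.58299984, 0.36122697, 0.06666584]), np.float64(0.001243476647760766))
blue (array([ 0.54492125, -0.38257527,  0.06697756]), np.float64(0.0006121530938101173)) [239.26190476 313.72619048]
disc ((0.08406525104058815, -0.03789020219357653), 0.96926757106781)
tin ((-0.022779696142166017, -0.03726791463680712), 0.8954967887878418)
tube ((-0.03585044319604336, -0.0013922251227178606), 1.0037185569763183)
carton ((-0.058936595777211664, -0.008908560475369143), 0.9807857303619385)
```

View pics/w6.png

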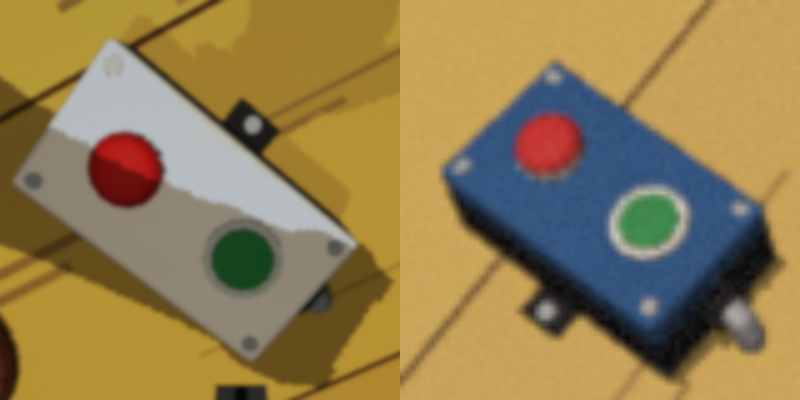

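View pics/s6.png

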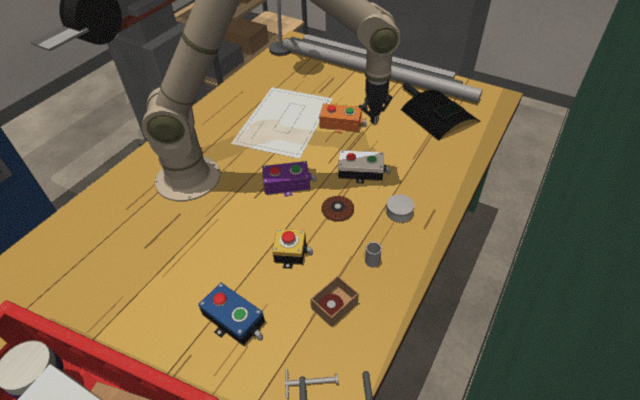

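Both green tops triangulate at z≈0.067 m, which is the "in" height. The loose things have moved less than 0.1 px, and the hand is clear. Handing in.

```bash
python3 -c "
from plant import r
print(r.sign_off())"
```

```text
the job is handed in; nothing more can be done
None
```

I pressed in extraction's green start button (blue lid) with the closed fingertips, checked that it stayed in, then did the same on the belt grinder (white lid). I lifted the hand about 0.15 m clear and handed the job in at about 12 s.

- **Pressing:** each time the force reached about 2.5 N and fell back to zero as the button snapped in. No reading showed contact with anything else.
- **Last check on the buttons:** both tops triangulated at 0.067 m, the height for "in".
- **Loose things:** the tin, carton, tube and flap disc shifted less than 0.1 px in the scene view, so they did not move.
- **Disagreements:** the wrist and fixed cameras differed by up to 4 mm on the grinder button, so I aimed between them. The first height check on extraction's button read 0.069 m, and the final one read 0.067 m.
- **Verdict:** sign-off reports none, so these checks are the only confirmation.

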